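# Stand the screw-capped containers in their spill trays by size

### The job

Tidy the reagents into the round steel spill trays: pick out the four screw-capped containers that stand among the trays and stand each one upright, flat on the floor of its own tray, matched by size - the smallest container in the smallest tray, the next in the next larger, and so on up to the biggest in the biggest tray. Knock none of them over on the way, let go of everything, and leave the conical flask and the beaker at the sides where they stand.

Things in the scene. Friction and masses are not known exactly. Their poses are not given: they have to be found in the camera images.
- vial: The smallest container: a small clear round vial with pale contents and a green screw cap, 22 mm across and 45 mm tall, about 30 g. Straight-sided for gripping at any height. Origin at the centre of its underside, z up to the cap (cap screwed on, does not move). Belongs in tray_1.
- jar: The second smallest: a round brown glass jar with a black screw cap, 45 mm across and 87 mm tall, about 140 g. Its straight round body reaches up to 58 mm, where the shoulder begins; grip the body, not the cap. Origin at the centre of its underside, z up to the cap (cap screwed on, does not move). Belongs in tray_2.
- short_bottle: The second largest: a round bottle with green contents and a white screw cap, 49 mm across and 100 mm tall, about 130 g. Its straight round body reaches up to 62 mm, where the shoulder begins; grip the body, not the cap. Origin at the centre of its underside, z up to the cap (cap screwed on, does not move). Belongs in tray_3.
- tall_bottle: The biggest: a round bottle with blue contents and a blue screw cap, 54 mm across and 113 mm tall, about 120 g. Its straight round body reaches up to 70 mm, where the shoulder begins; grip the body, not the cap. Origin at the centre of its underside, z up to the cap (cap screwed on, does not move). Belongs in tray_4.
- tray_1: The smallest round stainless spill tray: 40 mm inside, 46 mm outside diameter. Fixed to the bench. Origin at the centre of its underside, z up. Floor 3 mm thick and flat, wall 3 mm thick, rim 12 mm above the bench.
- tray_2: The second smallest round stainless spill tray: 64 mm inside, 70 mm outside diameter. Fixed to the bench. Origin at the centre of its underside, z up. Floor 3 mm thick and flat, wall 3 mm thick, rim 12 mm above the bench.
- tray_3: The second largest round stainless spill tray: 76 mm inside, 82 mm outside diameter. Fixed to the bench. Origin at the centre of its underside, z up. Floor 3 mm thick and flat, wall 3 mm thick, rim 12 mm above the bench.
- tray_4: The largest round stainless spill tray: 88 mm inside, 94 mm outside diameter. Fixed to the bench. Origin at the centre of its underside, z up. Floor 3 mm thick and flat, wall 3 mm thick, rim 12 mm above the bench.
- flask: A conical glass flask with pink contents and a red stopper, 68 mm across and 101 mm tall, not screw-capped: leave it alone. Origin at the centre of its underside. It stands loose at one end of the work, right or left. (Fixed, left of the work: the electrode stand, a thin rod 310 mm tall at x 0.57, y 0.075 m on a grey foot, with a thin arm to the left and front 128 mm above the bench.)
- beaker: An open glass beaker with blue contents, 68 mm across and 84 mm tall, not screw-capped: leave it alone. Origin at the centre of its underside. It stands loose at the other end of the work. (Fixed, not part of the job: the 137 mm tall block heater at the right, the bottles stored at the far right, the taller beaker under the electrode at the left.)

How it is judged:
At the end, for the whole second after the job is handed in: Each container stands upright, at rest and released, flat on the floor of its own tray inside the rim: vial in tray_1 and jar in tray_2 within 12 mm of the tray's centre, short_bottle in tray_3 within 16 mm, tall_bottle in tray_4 within 20 mm; flask and beaker are within 30 mm of where they began (horizontal distance between vial and tray_1 below 0.012 m and height (world z) of vial between 0 and 0.008 m and angle between each of vial, jar, short_bottle, tall_bottle's own z axis and vertical below 0.1 rad and linear speed of each of vial, jar, short_bottle, tall_bottle below 0.02 m/s and horizontal distance between jar and tray_2 below 0.012 m and height (world z) of jar between 0 and 0.008 m and horizontal distance between short_bottle and tray_3 below 0.016 m and height (world z) of short_bottle between 0 and 0.008 m and horizontal distance between tall_bottle and tray_4 below 0.02 m and height (world z) of tall_bottle between 0 and 0.008 m and distance of each of flask, beaker from where it was at the start of the episode below 0.03 m); the robot touches nothing.
It fails at once if a container, the flask or the beaker is tipped over (leans more than 0.7 rad) (angle between any of vial, jar, short_bottle, tall_bottle, flask, beaker's own z axis and vertical above 0.7 rad).
It also fails if it takes over 122 s, if anything falls off the work surface, if the arm or the gripper's body presses on something with over 40 N, if the wrist force passes 120 N, or if a joint passes its speed limit or range.

### The arm

A 6-joint arm with a two-finger parallel gripper is mounted at the origin on a cart in front of the work surface, level with it; the furniture and walls round the work are solid. World frame = base frame: x ahead of the robot, y to its left, z up, the work surface at z = 0. Lengths are in m, angles in rad, forces in N, time in s.
With the tool pointing down it reaches from about 0.425 to 1.125 m from the base axis. Payload 14.9 kg.
Tool frame: the origin (TCP) lies on the centre line of the jaws, within the pads' length; the fingertips stand 22 mm ahead of it and the grasp point (between the pads) lies 3 mm ahead of it; z points along the fingers, y is the line along which they close (so a half turn about z gives the same grasp; the last joint's range is limited). The gripper opens to 91 mm and grips with 3 to 60 N. Pads are 32 mm wide; open, the fingers measure 118 mm over their backs; the gripper's body (76 mm by 178 mm) begins 60 mm behind the grasp point.
Start: joints at [-1.215, 0.379, 1.734, -0, 1.028, -0.033], TCP at [0.265, -0.648, 0.236] pointing down, gripper open.
Joint ranges: [-2.77, 2.77], [-0.74, 2.19], [0, 2.66], [-1.06, 4.2], [0.31, 2.87], [-3.08, 3.08]. Speed limits (rad/s): [1.89, 1.89, 2.39, 3.14, 3.14, 3.14].

### API

Orientations are given as a unit quaternion [w, x, y, z].
In Python, from station import sensors, optics, arm gives the robot as it stands.
- The arm moves only by the shell command python3 -m creep 'ROWS' [FORCE]. ROWS is JSON, one flat list of numbers, 7 for each row, row after row: the shift along the world's x, y, z scaled (see below), then the turn, a rotation vector about the world's x, y, z scaled (see below), then the opening, from 0 (shut) to 1 (fully open). In form: [dx, dy, dz, wx, wy, wz, hand, dx, dy, dz, wx, wy, wz, hand, ...]. A call has 1 to 5 rows; each row is the pose to reach, as a shift and turn from the pose commanded when the call began; what a row does not reach only later rows make up. The controller multiplies each number of a shift by 50 cm and each number of a turn by 45 degrees. A row lasts 1/8 s, in which the tool goes at most 62.5 mm and 10.7 degrees, less where a joint would pass 70% of its speed; a pose out of reach is approached as far as the arm can. A call with a number of a shift or a turn outside -1 to 1 is refused whole. A call with a gripper value outside its range is refused whole. The fingers move at their own pace and stop on an object; FORCE is the grip in N (left out, the last holds). Time passes only in rows, so rows that repeat a pose let the fingers close. It gives the time, the measured TCP pose, the force, the opening and the grip force at its end, in the units of the state.
- sensors.sense(): the state, without advancing time (a new reading comes with each control period).
- optics.camera(name): name is "scene" or "top" or "wrist"; returns the picture (480x640x3 uint8, blue, green, red); there is no depth.
- optics.camera_info(name): a dict with "fov_y" (degrees; the focal length in pixels is half the picture's height over the tangent of half this angle, whatever the lens; pixels are square), "cx", "cy" (the principal point, pixels), "extrinsics" (4x4, takes a point from world to camera coordinates). Camera axes: x right, y down, z forward; pixel columns grow to the right and rows downward; lengths in m; the calibration is good to about 2 mm. A picture is of the moment at which its call begins: read the wrist's pose just before it. camera_info takes no time and is no camera call; for the wrist camera it gives the pose at the moment of the call.
- arm.hand_in(): hands the job in; it is judged then, once.
The state is a dict: "clock": time; "joints": joint angles; "dq": joint speeds; "joint_efforts": joint torques, N m; "eef_pos": TCP position; "eef_rot": TCP orientation; "wrist_force": force on the tool from outside, world axes, zero at the start; "ft_torque": the same for the moment, N m; "width": finger opening in m; "grip_force": force on a finger pad.
Only numpy, scipy, OpenCV 4.12 (cv2) and the standard library are available. Lean on these libraries where they do the work, as an engineer would, in place of code of your own. Each camera call takes 0.05 s, during which the arm holds its last target. There are 200 camera calls.

## Working session

There is one attempt and no reset: what is moved stays moved. The work goes in short steps, Python scripts to look and compute and a shell command to move; the robot and the scene stay as the last step left them, time stands still between calls to the robot, and variables do not carry over. Pictures are saved under pics/ and viewed, at most 14 in all, crops included, and the job is handed in when it is done.

```bash
mkdir -p pics; ls; python3 - <<'E'
from station import sensors, optics
import cv2
print(sensors.sense())
for n in("scene","top"):
    cv2.imwrite(f"pics/{n}0.png",optics.camera(n)); i=optics.camera_info(n);print(n,i)
E
```

```text
pics
{'clock': 0.0, 'joints': array([-1.21531926e+00,  3.79415886e-01,  1.73475829e+00,  2.69921169e-07,
        1.02849752e+00, -3.32971200e-02]), 'dq': array([ 1.58866954e-03, -6.44613019e-04,  7.71299121e-04, -1.14623276e-03,
        8.29260937e-05, -6.24336208e-04]), 'joint_efforts': array([ 5.16042455e-04, -7.63718176e+01, -4.34366548e+01,  6.49430486e-02,
        4.24510078e-02, -7.55041401e-05]), 'eef_pos': array([ 0.26520917, -0.6474253 ,  0.23529426]), 'eef_rot': array([-5.32552303e-04,  9.81166116e-01,  1.93165113e-01, -8.64216193e-05]), 'wrist_force': array([ 1.82130297e-04,  4.27158608e-01, -1.20755384e-02]), 'ft_torque': array([-0.00896469,  0.04366324, -0.01755702]), 'grip_force': 0.0, 'width': 0.09137528662543075}
scene {'fov_y': 45.21467122151909, 'cx': 320.8235577029102, 'cy': 238.69391271196022, 'extrinsics': array([[-0.84957206, -0.5271409 ,  0.0187026 ,  0.41970161],
       [-0.33551039,  0.51268929, -0.7903053 ,  0.24177125],
       [ 0.40701362, -0.67769622, -0.61242775,  1.15621257],
       [ 0.        ,  0.        ,  0.        ,  1.        ]])}
top {'fov_y': 55.290298511712734, 'cx': 307.85586622745376, 'cy': 238.64354882658847, 'extrinsics': array([[-0.01803259, -0.99972356,  0.01508762, -0.06779497],
       [-0.9905599 ,  0.01581232, -0.13616552,  0.56253183],
       [ 0.1358893 , -0.01740061, -0.99057121,  1.10655319],
       [ 0.        ,  0.        ,  0.        ,  1.        ]])}
```

View pics/top0.png

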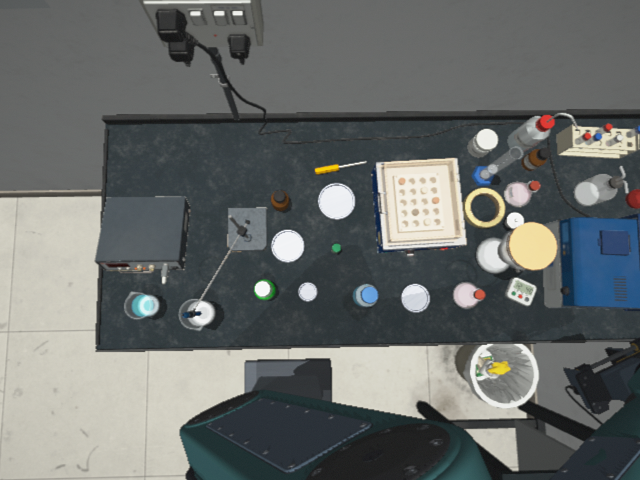

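View pics/scene0.png

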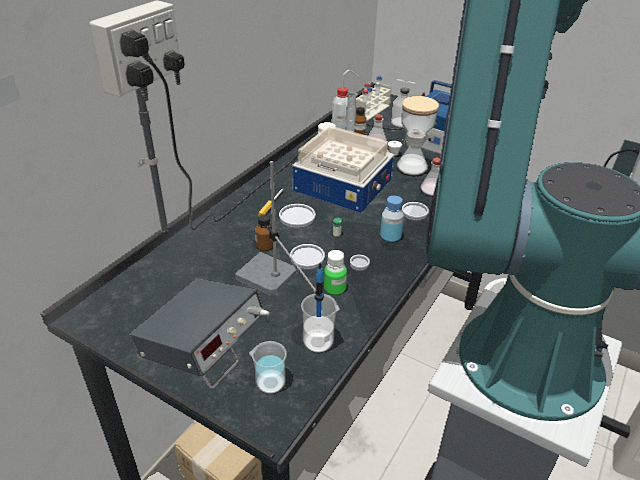

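The top view shows trays at (307,291), (415,298), (288,246) and (336,201). The vial is at (336,248), the jar at (280,201), the short bottle at (264,290) and the tall bottle at (366,295). The scene view confirms this; the stand rod is at about (275,215) there.

```bash
cat > h.py <<'E'
import cv2,numpy as np
from station import sensors,optics
def ray(name,uv,z,info=None):
    i=info or optics.camera_info(name);E=np.array(i["extrinsics"]);f=240/np.tan(np.radians(i["fov_y"]/2))
    d=E[:3,:3].T@np.array([(uv[0]-i["cx"])/f,(uv[1]-i["cy"])/f,1]);c=-E[:3,:3].T@E[:3,3]
    return c+d*(z-c[2])/d[2]
def comp(mask,amin=30):
    cs,_=cv2.findContours(mask.astype(np.uint8),cv2.RETR_EXTERNAL,cv2.CHAIN_APPROX_NONE)
    return [c for c in cs if cv2.contourArea(c)>amin]
E
python3 - <<'E'
from h import *
im=cv2.imread("pics/top0.png");hsv=cv2.cvtColor(im,cv2.COLOR_BGR2HSV);H,S,V=cv2.split(hsv)
i=optics.camera_info("top")
print("cam",-i["extrinsics"][:3,:3].T@i["extrinsics"][:3,3])
for n,m,z in [("light",(V>120)&(S<60),.012),("green",(H>35)&(H<90)&(S>120)&(V>50),.0),("blue",(H>95)&(H<125)&(S>80)&(V>90),.1),("brown",(H<20)&(S>80)&(V>20),.08),("red",((H<8)|(H>170))&(S>120)&(V>80),.1)]:
    roi=np.zeros_like(m);roi[180:330,120:490]=1
    for c in comp(m&roi,12):
        (u,v),r=cv2.minEnclosingCircle(c);x,y,w,h=cv2.boundingRect(c)
        p=ray("top",(u,v),z,i);a=ray("top",(x,v),z,i);b=ray("top",(x+w,v),z,i)
        print(n,(x,y,w,h),np.round(p,3),"diam mm",round(1e3*np.linalg.norm(a-b)))
E
python3 -c "
import cv2;im=cv2.imread('pics/top0.png')[175:335,200:440];cv2.imwrite('pics/c.png',cv2.resize(im,None,fx=3.3,fy=3.3,interpolation=2))"
```

```text
cam [ 0.40563022 -0.05741647  1.17374003]
light (140, 295, 19, 21) [0.404 0.322 0.012] diam mm 47
light (126, 292, 13, 10) [0.425 0.365 0.012] diam mm 32
light (401, 284, 29, 29) [ 0.41  -0.346  0.012] diam mm 73
light (356, 284, 19, 23) [ 0.419 -0.223  0.012] diam mm 48
light (453, 283, 28, 25) [ 0.413 -0.477  0.012] diam mm 71
light (298, 282, 19, 20) [ 0.431 -0.074  0.012] diam mm 48
light (255, 281, 16, 16) [0.439 0.039 0.012] diam mm 40
light (143, 264, 12, 9) [0.494 0.326 0.012] diam mm 30
light (137, 264, 5, 5) [0.503 0.35  0.012] diam mm 13
light (161, 263, 7, 21) [0.483 0.286 0.012] diam mm 18
light (477, 239, 13, 33) [ 0.515 -0.54   0.012] diam mm 34
light (271, 230, 33, 33) [ 0.548 -0.025  0.012] diam mm 84
light (181, 207, 85, 123) [0.496 0.132 0.012] diam mm 215
light (318, 183, 37, 37) [ 0.663 -0.153  0.012] diam mm 96
light (377, 180, 90, 70) [ 0.63  -0.373  0.012] diam mm 234
green (254, 279, 22, 21) [0.438 0.035 0.   ] diam mm 56
green (332, 243, 9, 9) [ 0.543 -0.151  0.   ] diam mm 23
blue (361, 287, 18, 17) [ 0.419 -0.217  0.1  ] diam mm 42
blue (353, 287, 6, 18) [ 0.417 -0.19   0.1  ] diam mm 14
blue (474, 180, 16, 6) [ 0.685 -0.499  0.1  ] diam mm 39
brown (474, 290, 12, 10) [ 0.415 -0.484  0.08 ] diam mm 29
brown (433, 198, 6, 5) [ 0.646 -0.391  0.08 ] diam mm 15
brown (271, 191, 18, 20) [ 0.651 -0.01   0.08 ] diam mm 44
red (475, 290, 11, 9) [ 0.416 -0.476  0.1  ] diam mm 26
```

View pics/c.png

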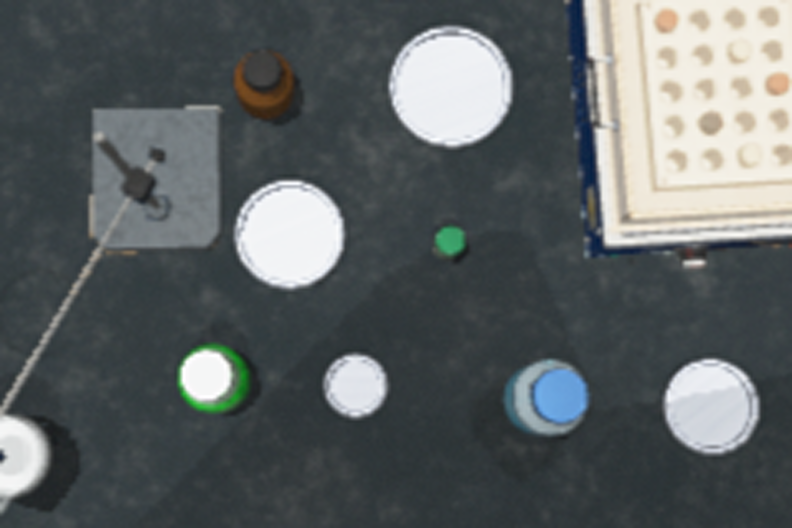

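Tray diameters match 48/73/84/96 mm, with tray_1 to tray_4 centred at crop (355,386), (711,406), (290,234) and (451,86). The cap centres in full-frame pixels are tall (370,295.5), short (263,289), jar (280,196) and vial (336.5,247).

```bash
python3 - <<'E'
from h import *
i=optics.camera_info("top")
for n,uv,z in [("tall",(370,295.2),.113),("short",(263,289),.1),("jar",(280,196.4),.087),("vial",(336.5,247.2),.042),("heatL",(377,250),.1),("heatfront",(420,250),.1),("flask",(466,295),.05)]: print(n,ray("top",uv,z,i).round(4))
# short/tall body outline check: body-extents at mid height
im=cv2.imread("pics/scene0.png");H,S,V=cv2.split(cv2.cvtColor(im,cv2.COLOR_BGR2HSV));j=optics.camera_info("scene")
for n,m,z in [("short green",(H>45)&(H<75)&(S>150)&(V>100),.03),("tallcap",(H>100)&(H<125)&(S>110)&(V>90),.1),("vialcap",(H>60)&(H<90)&(S>100),.038)]:
    for c in comp(m,12):
        x,y,w,h=cv2.boundingRect(c); print(n,(x,y,w,h),ray("scene",(x+w/2,y+h/2),z,j).round(4))
E
```

```text
tall [ 0.4174 -0.2168  0.113 ]
short [0.4363 0.0302 0.1   ]
jar [ 0.6591 -0.0109  0.087 ]
vial [ 0.5382 -0.1482  0.042 ]
heatL [ 0.5232 -0.2392  0.1   ]
heatfront [ 0.5216 -0.3412  0.1   ]
flask [ 0.4144 -0.4617  0.05  ]
short green (324, 267, 22, 27) [0.4327 0.0399 0.03  ]
tallcap (317, 301, 5, 16) [0.3779 0.1955 0.1   ]
tallcap (316, 269, 7, 14) [0.4289 0.1138 0.1   ]
tallcap (387, 200, 16, 11) [ 0.4115 -0.2056  0.1   ]
tallcap (342, 198, 19, 15) [ 0.5    -0.1473  0.1   ]
tallcap (357, 189, 6, 19) [ 0.4974 -0.1855  0.1   ]
tallcap (292, 167, 63, 39) [ 0.6014 -0.1824  0.1   ]
tallcap (430, 137, 10, 7) [ 0.461  -0.5705  0.1   ]
tallcap (437, 103, 12, 16) [ 0.5172 -0.7681  0.1   ]
tallcap (426, 90, 25, 12) [ 0.5738 -0.8673  0.1   ]
vialcap (324, 266, 23, 29) [0.4274 0.0471 0.038 ]
vialcap (333, 218, 9, 8) [ 0.5352 -0.1446  0.038 ]
```

```bash
python3 -m creep '[0.05,0.2,0,0,0,0.23,1, 0.1,0.35,0,0,0,0.46,1, 0.16,0.5,0,0,0,0.69,1, 0.22,0.6,0,0,0,0.92,1, 0.25,0.7,0,0,0,1,1]' 20; python3 -m creep '[0.02,0.05,0,0,0,0.23,1, 0.03,0.1,0,0,0,0.46,1, 0.04,0.16,0,0,0,0.5,1, 0.04,0.16,0,0,0,0.5,1]'
python3 - <<'E'
from h import *
s=sensors.sense();i=optics.camera_info("wrist");cv2.imwrite("pics/w1.png",optics.camera("wrist"));print(s["eef_pos"],s["eef_rot"],i)
E
```

```text
clock: 0.72
eef_pos: [0.369, -0.3516, 0.2359]
eef_rot: [0.0, 0.832, 0.555, 0.0]
wrist_force: [-0.0, -0.5, -0.6]
width: 0.0907
grip_force: 0.0
clock: 1.23
eef_pos: [0.3886, -0.2721, 0.2357]
eef_rot: [-0.0, 0.708, 0.706, 0.0]
wrist_force: [1.3, -1.1, 1.2]
width: 0.0912
grip_force: 0.0
[ 0.38860694 -0.27208827  0.23574613] [-2.46965479e-04  7.07772502e-01  7.06440390e-01  6.80134981e-06] {'fov_y': 69.29598621340085, 'cx': 315.4507066734777, 'cy': 248.1410220633599, 'extrinsics': array([[ 9.99995909e-01, -2.85796881e-03, -1.18661231e-04,
        -3.91043075e-01],
       [-2.71756501e-03, -9.62179050e-01,  2.72404279e-01,
        -2.92053212e-01],
       [-8.92696286e-04, -2.72402842e-01, -9.62182880e-01,
         3.17046729e-01],
       [ 0.00000000e+00,  0.00000000e+00,  0.00000000e+00,
         1.00000000e+00]])}
```

View pics/w1.png

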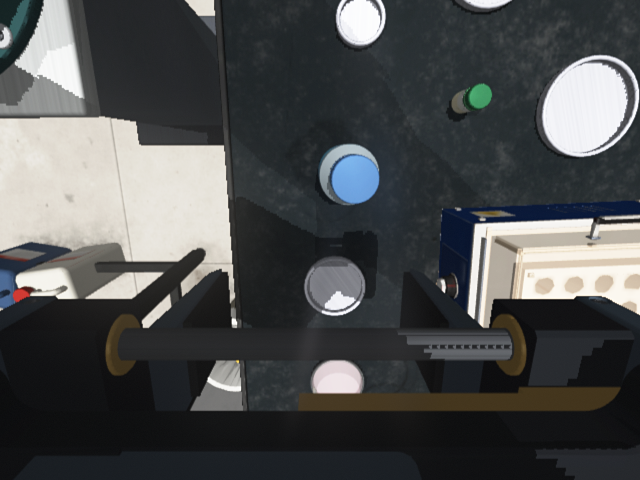

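The wrist view shows the tall cap at (354,180), the vial cap at (480,96), and trays 1, 2 and 4 at (360,20), (335,286) and (588,107).

```bash
cat > wm.py <<'E'
from h import *
import sys
def run(im,i):
    H,S,V=cv2.split(cv2.cvtColor(im,cv2.COLOR_BGR2HSV))
    for n,m,z in [("light.rim",(V>120)&(S<50),.012),("blue.113",(H>100)&(H<120)&(S>90)&(V>130),.113),("green.042",(H>60)&(H<90)&(S>120),.042)]:
        m[:]=m; m[300:]=0
        for c in comp(m,250):
            x,y,w,h=cv2.boundingRect(c)
            if w>150 or y==0: continue
            (u,v),ax,_=cv2.fitEllipse(cv2.convexHull(c)); print(n,(x,y,w,h),ray("",(u,v),z,i).round(4),np.round(ax,0))
E
python3 - <<'E'
from wm import *
i={'fov_y': 69.29598621340085, 'cx': 315.4507066734777, 'cy': 248.1410220633599, 'extrinsics': np.array([[ 9.99995909e-01, -2.85796881e-03, -1.18661231e-04,-3.91043075e-01],[-2.71756501e-03, -9.62179050e-01,  2.72404279e-01,-2.92053212e-01],[-8.92696286e-04, -2.72402842e-01, -9.62182880e-01, 3.17046729e-01],[0,0,0,1]])}
run(cv2.imread("pics/w1.png"),i)
print("tray2",ray("",(335,286),.012,i)); print(sensors.sense()["eef_pos"])
E
```

```text
light.rim (85, 272, 78, 27) [ 0.1572 -0.3548  0.012 ] [ 26. 124.]
light.rim (15, 266, 63, 33) [ 0.0829 -0.3417  0.012 ] [37. 65.]
light.rim (305, 264, 60, 36) [ 0.4118 -0.3468  0.012 ] [53. 61.]
light.rim (320, 144, 59, 55) [ 0.4254 -0.2196  0.012 ] [58. 60.]
light.rim (542, 55, 97, 102) [ 0.6649 -0.1538  0.012 ] [ 88. 110.]
blue.113 (331, 154, 48, 50) [ 0.4207 -0.2171  0.113 ] [48. 49.]
green.042 (466, 84, 26, 26) [ 0.539 -0.149  0.042] [24. 28.]
tray2 [ 0.41254696 -0.34656944  0.012     ]
[ 0.38871636 -0.27304327  0.23590925]
```

```bash
python3 -m creep '[0.063,0.112,0,0,0,0,1, 0.063,0.112,-0.06,0,0,0,1, 0.063,0.112,-0.16,0,0,0,1, 0.063,0.112,-0.26,0,0,0,1, 0.063,0.112,-0.344,0,0,0,1]'; python3 -m creep '[0,0,0,0,0,0,1,0,0,0,0,0,0,0.4,0,0,0,0,0,0,0.4,0,0,0,0,0,0,0.4,0,0,0,0,0,0,0.4]' 20
```

```text
clock: 1.9
eef_pos: [0.4199, -0.2182, 0.0621]
eef_rot: [-0.0, 0.709, 0.705, -0.0]
wrist_force: [0.3, -0.7, -0.1]
width: 0.0909
grip_force: 0.0
clock: 2.52
eef_pos: [0.4203, -0.2176, 0.0645]
eef_rot: [0.0, 0.708, 0.706, 0.0]
wrist_force: [-2.5, -0.3, 2.1]
width: 0.0539
grip_force: 1.1
```

```bash
python3 -m creep '[0,0,0,0,0,0,0,0,0,0,0,0,0,0,0,0,0,0,0,0,0,0,0,0.08,0,0,0,0,0,0,0.18,0,0,0,0]' 20; python3 -m creep '[0.1,0.02,0,0,0,0,0, 0.2,0.05,0,0,0,0,0, 0.3,0.08,0,0,0,0,0, 0.4,0.11,0,0,0,0,0, 0.486,0.127,0,0,0,0,0]'
```

```text
clock: 3.15
eef_pos: [0.4194, -0.217, 0.1543]
eef_rot: [-0.001, 0.708, 0.706, -0.0]
wrist_force: [0.1, -1.0, -1.2]
width: 0.0529
grip_force: 19.9
clock: 3.78
eef_pos: [0.6647, -0.153, 0.1537]
eef_rot: [-0.0, 0.708, 0.706, -0.0]
wrist_force: [-0.9, -0.7, -1.1]
width: 0.0527
grip_force: 19.9
```

```bash
python3 -m creep '[0,0,-0.08,0,0,0,0, 0,0,-0.14,0,0,0,0, 0,0,-0.165,0,0,0,0, 0,0,-0.172,0,0,0,0, 0,0,-0.174,0,0,0,0]'; python3 -m creep '[0,0,0,0,0,0,0,0,0,0,0,0,0,0.75,0,0,0,0,0,0,0.9,0,0,0,0,0,0,0.9,0,0,0,0,0,0,0.9]'
```

```text
clock: 4.4
eef_pos: [0.6637, -0.1542, 0.0679]
eef_rot: [0.001, 0.709, 0.706, 0.0]
wrist_force: [-0.5, 0.1, -0.8]
width: 0.0528
grip_force: 19.9
clock: 5.03
eef_pos: [0.6632, -0.154, 0.067]
eef_rot: [0.0, 0.708, 0.706, 0.0]
wrist_force: [-0.4, 0.1, 0.9]
width: 0.082
grip_force: 0.0
```

```bash
python3 -m creep '[0,0,0.1,0,0,0,0.9, 0,0,0.22,0,0,0,1, 0,0,0.34,0,0,0,1, -0.12,0.04,0.42,0,0,0,1, -0.24,0.04,0.44,0,0,0,1]'; python3 -m creep '[0,0,0,0,0,0,1]'
python3 - <<'E'
from wm import *
i=optics.camera_info("wrist");im=optics.camera("wrist");cv2.imwrite("pics/w2.png",im);print(repr(i["extrinsics"]))
run(im,i); print(sensors.sense()["eef_pos"])
E
```

```text
clock: 5.65
eef_pos: [0.552, -0.134, 0.2869]
eef_rot: [0.001, 0.708, 0.706, 0.001]
wrist_force: [0.3, -0.6, 0.1]
width: 0.0911
grip_force: 0.0
clock: 5.78
eef_pos: [0.5497, -0.1341, 0.2861]
eef_rot: [0.001, 0.709, 0.706, 0.0]
wrist_force: [0.2, -0.6, -0.1]
width: 0.0912
grip_force: 0.0
array([[ 9.99985506e-01, -5.18997873e-03,  1.43248616e-03,
        -5.52460267e-01],
       [-5.38389444e-03, -9.61953799e-01,  2.73159116e-01,
        -1.71275900e-01],
       [-3.97044999e-05, -2.73162869e-01, -9.61967798e-01,
         4.02585175e-01],
       [ 0.00000000e+00,  0.00000000e+00,  0.00000000e+00,
         1.00000000e+00]])
light.rim (369, 192, 76, 75) [ 0.6651 -0.1538  0.012 ] [73. 78.]
light.rim (0, 182, 125, 114) [ 0.2517 -0.1661  0.012 ] [118. 186.]
light.rim (196, 146, 40, 41) [ 0.4331 -0.0755  0.012 ] [39. 42.]
light.rim (278, 83, 73, 77) [ 0.5503 -0.0259  0.012 ] [72. 77.]
light.rim (164, 21, 54, 56) [0.4169 0.0488 0.012 ] [44. 62.]
blue.113 (415, 234, 39, 38) [ 0.666  -0.1544  0.113 ] [36. 40.]
green.042 (177, 29, 59, 64) [0.4383 0.0312 0.042 ] [50. 76.]
[ 0.5514407  -0.13439236  0.28576293]
```

View pics/w2.png

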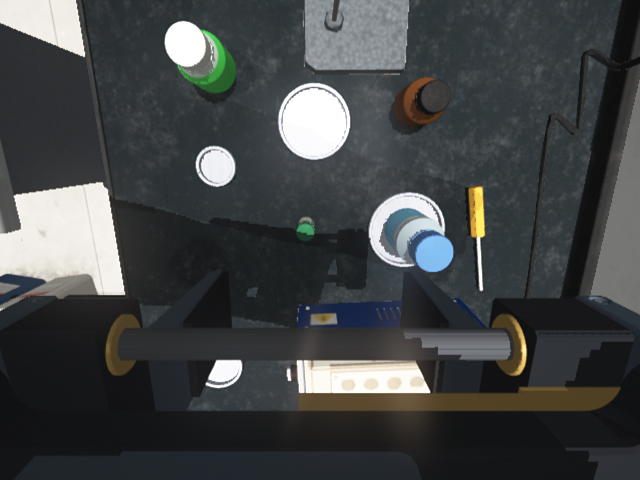

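The tall bottle stands upright in tray_4 at (408,230). The short cap is at (185,43), the jar cap at (434,96), tray_3 at (314,121) and tray_1 at (215,166).

```bash
python3 - <<'E'
from wm import *
i=optics.camera_info("wrist")
print("short",ray("",(185,43),.1,i),"jar",ray("",(434,96),.087,i),"vial",ray("",(306,230),.045,i),sensors.sense()["eef_pos"])
E
```

```text
short [0.44251744 0.03044483 0.1       ] jar [ 0.66386425 -0.01087005  0.087     ] vial [ 0.54262719 -0.14684243  0.045     ] [ 0.5514407  -0.13439236  0.28576293]
```

```bash
python3 -m creep '[-0.07,0.1,0,0,0,0,1, -0.14,0.2,0,0,0,0,1, -0.2,0.3,0,0,0,0,1, -0.22,0.331,-0.08,0,0,0,1, -0.22,0.331,-0.16,0,0,0,1]'; python3 -m creep '[0,0,-0.08,0,0,0,1, 0,0,-0.18,0,0,0,1,0,0,-0.26,0,0,0,1,0,0,-0.302,0,0,0,1,0,0,-0.302,0,0,0,1]'
```

```text
clock: 6.45
eef_pos: [0.4428, 0.0323, 0.2041]
eef_rot: [0.001, 0.708, 0.706, 0.001]
wrist_force: [0.1, -0.5, 0.4]
width: 0.0916
grip_force: 0.0
clock: 7.08
eef_pos: [0.442, 0.0311, 0.0522]
eef_rot: [-0.001, 0.708, 0.706, -0.001]
wrist_force: [0.0, 0.1, 1.8]
width: 0.0909
grip_force: 0.0
```

Grip, lift and carry to tray_3 (.5497, −.0257).

```bash
python3 -m creep '[0,0,0,0,0,0,0.3,0,0,0,0,0,0,0,0,0,0,0,0,0,0,0,0,0,0,0,0,0,0,0,0,0,0,0,0]' 20;  python3 -m creep '[0,0,0,0,0,0,0, 0,0,0.08,0,0,0,0, 0,0,0.14,0,0,0,0, 0.1,-0.05,0.14,0,0,0,0, 0.216,-0.114,0.14,0,0,0,0]'; python3 -m creep '[0,0,0,0,0,0,0]'
```

```text
clock: 7.7
eef_pos: [0.4422, 0.0311, 0.0539]
eef_rot: [-0.0, 0.708, 0.706, -0.0]
wrist_force: [-2.5, -0.3, 3.9]
width: 0.0488
grip_force: 19.7
clock: 8.32
eef_pos: [0.5485, -0.0246, 0.1246]
eef_rot: [0.001, 0.708, 0.706, 0.001]
wrist_force: [0.4, 1.0, -1.3]
width: 0.0486
grip_force: 19.5
clock: 8.45
eef_pos: [0.5505, -0.0258, 0.1241]
eef_rot: [0.001, 0.709, 0.705, 0.001]
wrist_force: [-0.9, 0.5, -1.0]
width: 0.0487
grip_force: 19.5
```

```bash
python3 -m creep '[0,0,-0.07,0,0,0,0, 0,0,-0.12,0,0,0,0, 0,0,-0.13,0,0,0,0, 0,0,-0.135,0,0,0,0, 0,0,-0.135,0,0,0,0]'; python3 -m creep '[0,0,0,0,0,0,0.75,0,0,0,0,0,0,0.9,0,0,0,0,0,0,0.9,0,0,0.08,0,0,0,0.9,0,0,0.18,0,0,0,1]'
```

```text
clock: 9.07
eef_pos: [0.547, -0.024, 0.0572]
eef_rot: [0.0, 0.708, 0.706, 0.0]
wrist_force: [0.3, 0.2, -0.6]
width: 0.0485
grip_force: 19.5
clock: 9.7
eef_pos: [0.5463, -0.0241, 0.1466]
eef_rot: [-0.001, 0.709, 0.706, -0.001]
wrist_force: [0.1, 0.8, 0.3]
width: 0.0893
grip_force: 0.0
```

```bash
python3 -m creep '[0,0,0.1,0,0,0,1, 0.06,0.01,0.14,0,0,0,1, 0.15,0.026,0.14,0,0,0,1, 0.231,0.026,0.1,0,0,0,1, 0.231,0.026,0.02,0,0,0,1]'; python3 -m creep '[0,0,-0.05,0,0,0,1, 0,0,-0.12,0,0,0,1,0,0,-0.18,0,0,0,1,0,0,-0.212,0,0,0,1,0,0,-0.212,0,0,0,1]'
```

```text
clock: 10.32
eef_pos: [0.6659, -0.0111, 0.157]
eef_rot: [0.002, 0.708, 0.706, 0.002]
wrist_force: [-0.4, 0.6, -0.7]
width: 0.0914
grip_force: 0.0
clock: 10.95
eef_pos: [0.6621, -0.0111, 0.0496]
eef_rot: [-0.001, 0.708, 0.706, -0.0]
wrist_force: [-0.3, -0.3, 0.5]
width: 0.0908
grip_force: 0.0
```

```bash
python3 -m creep '[0,0,0,0,0,0,0.3,0,0,0,0,0,0,0,0,0,0,0,0,0,0,0,0,0,0,0,0,0,0,0,0,0,0,0,0]' 20
```

```text
clock: 11.58
eef_pos: [0.6625, -0.0111, 0.0504]
eef_rot: [0.0, 0.708, 0.706, 0.0]
wrist_force: [-2.6, -0.7, 2.9]
width: 0.0441
grip_force: 2.0
```

```bash
python3 -m creep '[0,0,0,0,0,0,0, 0,0,0.06,0,0,0,0, 0,0,0.16,0,0,0,0, 0,0,0.26,0,0,0,0, 0,-0.05,0.34,0,0,-0.2,0]' 20; python3 -m creep '[-0.06,-0.1,0,0,0,-0.23,0, -0.14,-0.19,0,0,0,-0.46,0, -0.22,-0.28,0,0,0,-0.69,0, -0.3,-0.37,0,0,0,-0.92,0, -0.36,-0.45,0,0,0,-1,0]'
```

```text
clock: 12.2
eef_pos: [0.6626, -0.0354, 0.2222]
eef_rot: [0.0, 0.762, 0.647, 0.0]
wrist_force: [0.8, 0.6, -1.2]
width: 0.0434
grip_force: 20.0
clock: 12.82
eef_pos: [0.4807, -0.2623, 0.2202]
eef_rot: [-0.0, 0.952, 0.305, -0.0]
wrist_force: [0.6, -0.9, -1.9]
width: 0.0435
grip_force: 20.0
```

```bash
python3 -m creep '[-0.08,-0.08,0,0,0,-0.23,0, -0.138,-0.167,0,0,0,-0.46,0, -0.138,-0.167,0,0,0,-0.69,0, -0.138,-0.167,0,0,0,-0.789,0, -0.138,-0.167,-0.05,0,0,-0.789,0]'; python3 -m creep '[0,0,-0.05,0,0,0,0]'
```

```text
clock: 13.45
eef_pos: [0.4141, -0.3455, 0.1963]
eef_rot: [0.001, 1.0, 0.002, 0.001]
wrist_force: [0.6, -0.5, -2.7]
width: 0.0436
grip_force: 20.0
clock: 13.58
eef_pos: [0.4135, -0.3447, 0.1697]
eef_rot: [0.0, 1.0, 0.002, 0.0]
wrist_force: [-0.4, -0.8, -1.4]
width: 0.0436
grip_force: 20.0
```

```bash
python3 -m creep '[-0.004,-0.002,-0.1,0,0,0,0, -0.004,-0.002,-0.18,0,0,0,0, -0.004,-0.002,-0.215,0,0,0,0, -0.004,-0.002,-0.228,0,0,0,0, -0.004,-0.002,-0.231,0,0,0,0]'; python3 -m creep '[0,0,0,0,0,0,0, 0,0,0,0,0,0,0.7,0,0,0,0,0,0,0.8,0,0,0,0,0,0,0.8,0,0,0.06,0,0,0,0.8]';  python3 -m creep '[0,0,0.1,0,0,0,0.8,0,0,0.2,0,0,0,1,0,0,0.3,0,0,0,1,0,0.08,0.32,0,0,0.2,1,0,0.16,0.32,0,0,0.4,1]'
python3 - <<'E'
from wm import *
cv2.imwrite("pics/top1.png",optics.camera("top")[160:340,180:500].repeat(2,0).repeat(2,1));cv2.imwrite("pics/w3.png",optics.camera("wrist"))
E
```

```text
clock: 14.2
eef_pos: [0.412, -0.3461, 0.0555]
eef_rot: [0.0, 1.0, 0.002, 0.0]
wrist_force: [0.6, 0.4, -0.8]
width: 0.044
grip_force: 20.0
clock: 14.82
eef_pos: [0.4106, -0.3448, 0.0837]
eef_rot: [-0.001, 1.0, 0.002, -0.001]
wrist_force: [-0.1, 0.6, -0.1]
width: 0.0725
grip_force: 0.0
clock: 15.45
eef_pos: [0.4118, -0.2651, 0.2461]
eef_rot: [0.001, 0.987, 0.161, 0.001]
wrist_force: [0.0, -0.0, -0.4]
width: 0.0911
grip_force: 0.0
```

View pics/top1.png

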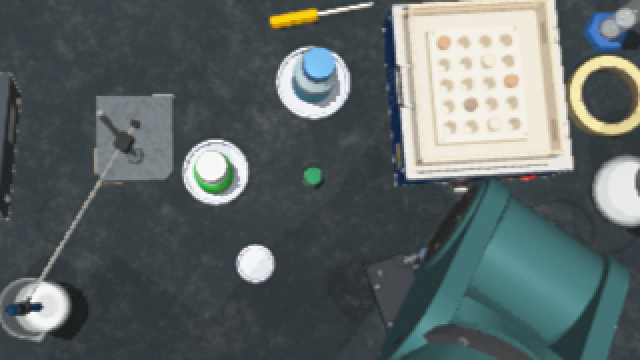

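Tall and short stand centred in their trays at (313,82) and (214,171). The arm hides the jar. The vial is still at (313,177).

```bash
python3 -m creep '[0.05,0.05,0,0,0,-0.23,1, 0.12,0.11,0,0,0,-0.46,1, 0.19,0.17,0,0,0,-0.69,1, 0.257,0.234,0,0,0,-0.92,1, 0.257,0.234,0,0,0,-1,1]'; python3 -m creep '[0,0,-0.08,0,0,-0.23,0.8,0,0,-0.16,0,0,-0.41,0.6,0,0,-0.2,0,0,-0.41,0.6]'
```

```text
clock: 16.18
eef_pos: [0.5419, -0.1474, 0.2446]
eef_rot: [-0.0, 0.973, -0.233, 0.0]
wrist_force: [-0.4, 0.3, -1.1]
width: 0.0912
grip_force: 0.0
clock: 16.55
eef_pos: [0.5394, -0.1488, 0.1429]
eef_rot: [0.0, 0.923, -0.384, -0.001]
wrist_force: [-0.1, 0.2, 0.9]
width: 0.0643
grip_force: 0.0
```

```bash
python3 -m creep '[0,0,-0.08,0,0,0,0.6,0,0,-0.15,0,0,0,0.6,0,0,-0.2,0,0,0,0.6,0,0,-0.214,0,0,0,0.6,0,0,-0.214,0,0,0,0.6]' 12; python3 -m creep '[0,0,0,0,0,0,0.3,0,0,0,0,0,0,0,0,0,0,0,0,0,0,0,0,0,0,0,0,0,0,0,0,0,0,0,0]'; python3 -m creep '[0,0,0,0,0,0,0,0,0,0.06,0,0,0,0,0,0,0.16,0,0,0,0,0,0,0.22,0,0,0,0,-0.05,0.03,0.22,0,0,0.2,0]'
```

```text
clock: 17.18
eef_pos: [0.5404, -0.1489, 0.0382]
eef_rot: [-0.0, 0.923, -0.384, 0.0]
wrist_force: [-0.1, -0.9, 0.6]
width: 0.0548
grip_force: 0.0
clock: 17.8
eef_pos: [0.5402, -0.1487, 0.038]
eef_rot: [-0.0, 0.923, -0.384, 0.0]
wrist_force: [-0.9, 0.9, 5.6]
width: 0.0206
grip_force: 12.0
clock: 18.42
eef_pos: [0.5172, -0.1344, 0.1503]
eef_rot: [-0.0, 0.951, -0.309, 0.003]
wrist_force: [-0.1, -0.6, -0.4]
width: 0.0208
grip_force: 12.0
```

```bash
python3 -m creep '[-0.06,0.04,0,0,0,0.23,0,-0.12,0.08,0,0,0,0.46,0,-0.169,0.119,0,0,0,0.69,0,-0.169,0.119,0,0,0,0.8,0,-0.169,0.119,0,0,0,0.8,0]'
python3 - <<'E'
from wm import *
cv2.imwrite("pics/w4.png",optics.camera("wrist"))
E
```

```text
clock: 19.05
eef_pos: [0.4305, -0.074, 0.1479]
eef_rot: [0.0, 1.0, -0.002, 0.0]
wrist_force: [0.2, -0.6, -0.0]
width: 0.0209
grip_force: 12.0
```

View pics/w4.png

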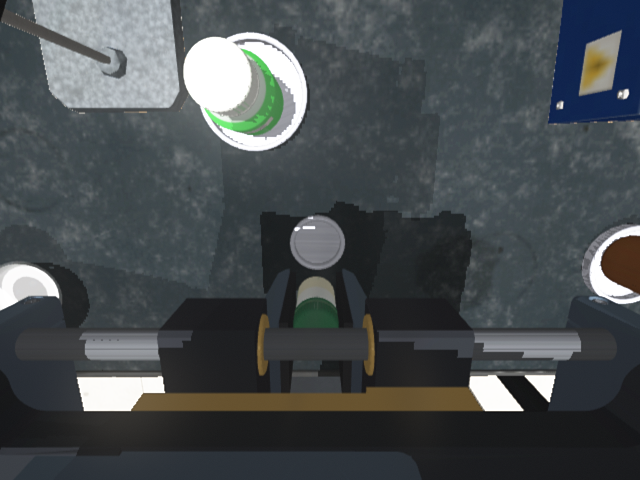

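The vial hangs upright in the jaws at (316,310), in line with tray_1 at (318,243). The short bottle stands in its tray at (255,95).

```bash
python3 -m creep '[0.003,-0.002,-0.08,0,0,0,0,0.003,-0.002,-0.16,0,0,0,0,0.003,-0.002,-0.2,0,0,0,0,0.003,-0.002,-0.211,0,0,0,0,0.003,-0.002,-0.212,0,0,0,0]'; python3 -m creep '[0,0,-0.001,0,0,0,0,0,0,-0.001,0,0,0,0.35,0,0,-0.001,0,0,0,0.45,0,0,-0.001,0,0,0,0.45,0,0,0.05,0,0,0,0.45]';python3 -m creep '[0,0,0.1,0,0,0,0.5,0,0,0.2,0,0,0,0.6,0,0,0.3,0,0,0,1,0,-0.1,0.34,0,0,0,1,0,-0.2,0.34,0,0,0,1]'; python3 -m creep '[0,-0.12,0,0,0,0,1,0,-0.24,0,0,0,0,1,0,-0.36,0,0,0,0,1,0,-0.48,0,0,0,0,1,-0.1,-0.6,0,0,0,0,1]'; python3 -m creep '[-0.05,-0.12,0,0,0,0,1,-0.1,-0.24,0,0,0,0,1,-0.1,-0.24,0,0,0,0,1]'
python3 - <<'E'
from wm import *
i=optics.camera_info("top");im=optics.camera("top")
cv2.imwrite("pics/top2.png",im[160:340,120:500].repeat(2,0).repeat(2,1))
cv2.imwrite("pics/sc2.png",optics.camera("scene"))
E
```

```text
clock: 19.73
eef_pos: [0.4323, -0.0753, 0.0419]
eef_rot: [-0.0, 1.0, -0.002, -0.0]
wrist_force: [-0.1, -0.9, 0.5]
width: 0.0204
grip_force: 12.0
clock: 20.35
eef_pos: [0.431, -0.0749, 0.0661]
eef_rot: [-0.0, 1.0, -0.002, -0.001]
wrist_force: [-0.4, -0.0, 1.2]
width: 0.0411
grip_force: 0.0
clock: 20.98
eef_pos: [0.4329, -0.1765, 0.239]
eef_rot: [0.001, 1.0, -0.001, 0.002]
wrist_force: [1.0, 0.2, -0.1]
width: 0.0819
grip_force: 0.0
clock: 21.6
eef_pos: [0.3924, -0.4655, 0.2367]
eef_rot: [0.0, 1.0, -0.001, 0.0]
wrist_force: [-0.5, -0.6, -0.3]
width: 0.0913
grip_force: 0.0
clock: 21.98
eef_pos: [0.3402, -0.586, 0.2365]
eef_rot: [0.0, 1.0, -0.003, -0.0]
wrist_force: [0.2, 0.2, 0.0]
width: 0.0914
grip_force: 0.0
```

View pics/top2.png

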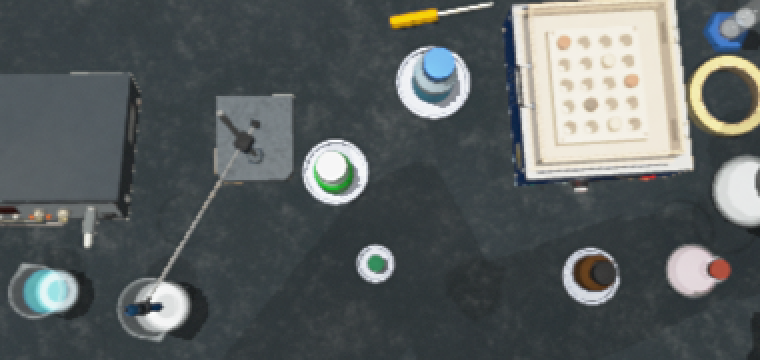

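View pics/sc2.png

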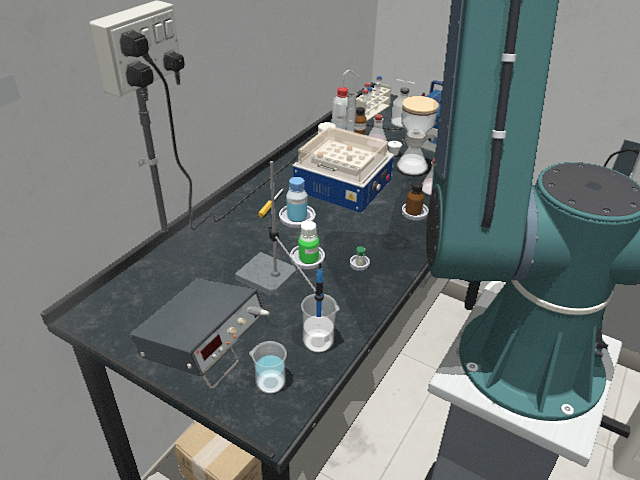

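All four containers stand upright in their own trays: vial (376,264), jar (600,273), short (333,170) and tall (435,75) in the top crop. The flask and beaker haven't moved. I'll check the vial and jar offsets in numbers, then hand in if they pass.

```bash
python3 - <<'E'
from h import *
from station import arm
v=ray("top",(308,292),.046);j=ray("top",(421,296),.09)
dv=np.hypot(v[0]-.432,v[1]+.0745);dj=np.hypot(j[0]-.411,j[1]+.346);print(v,j,dv,dj)
if dv<.008 and dj<.009: print(arm.hand_in())
E
```

```text
[ 0.42863993 -0.0752037   0.046     ] [ 0.4136618  -0.34056457  0.09      ] 0.003432967644224398 0.006052192305426207
the job is handed in; nothing more can be done
None
```

The job is handed in at about 22 s on the robot's clock: all four containers stand upright and released in their own trays (checks put the vial about 3 mm and the jar about 6 mm off centre), with the flask and beaker left alone; no verdict was returned.

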